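Fill the cap feeder and zero its height limiter

ROBOT

A 6-joint arm with a two-finger parallel gripper is mounted at the origin on the work surface. World frame = base frame: x ahead of the robot, y to its left, z up, the work surface at z = 0. Lengths are in mm, angles in rad, forces in N, time in s.
With the tool pointing down it reaches from about 350 to 875 mm from the base axis. Payload 4.2 kg.
Tool frame: the origin (TCP) lies at the very end of the fingers, on their centre line; the grasp point (between the pads) lies arm.hold_point_z behind it (arm.hold_point_z is the distance from the TCP to the grasp point, in mm); z points along the fingers, y is the direction in which the jaws open and shut (so a half turn about z gives the same grasp; the last joint's range is limited). The gripper opens to 85 mm and grips with 20 to 120 N. Pads are 22 mm wide; open, the fingers measure 114 mm over their backs; the gripper's body (76 mm by 85 mm) begins 54 mm behind the grasp point. The pads swing forward as they close: fully open they stand 13 mm farther back than shut.
Start: joints at [-0.956, 0.385, 0.008, 0, -1.194, -0.259], TCP at [217.727, -585.828, 231.312] pointing down, gripper open.
Joint ranges: [-3.14, 3.14], [-1.21, 2.06], [-1.07, 1.41], [-3.16, 2.05], [-2.99, -0.16], [-3.1, 3.1]. Speed limits (rad/s): [2.79, 2.79, 3.14, 3.14, 3.14, 3.14].

INTERFACE

Orientations are given as a unit quaternion [x, y, z, w].
In Python, from bench import arm gives the robot as it stands.
- The arm moves only by the tool step_arm, never from a script. Its argument "series" is a list of rows, each a list of 6 numbers: the shift along the world's x, y, z scaled (see below), then the turn, a rotation vector about the world's x, y, z scaled (see below). A call has 1 to 12 rows; each row is the pose to reach, as a shift and turn from the pose commanded when the call began; what a row does not reach only later rows make up. The controller multiplies each number of a shift by 400 mm and each number of a turn by pi/2 rad. A row lasts 1/12 s, in which the tool goes at most 41.7 mm and 7.16 degrees, less where a joint would pass 70% of its speed; a pose out of reach is approached as far as the arm can. A call with a number of a shift or a turn outside -1 to 1 is refused whole. A call with a gripper value outside its range is refused whole. "jaw" is the opening, from -1 (shut) to 1 (fully open), set as the call begins (left out, the last holds). The fingers move at their own pace and stop on an object; the grip force is fixed at half the most. Time passes only in rows, so rows that repeat a pose let the fingers close. It gives the time, the measured TCP pose, the force and the opening at its end, in the units of the state.
- arm.read_state(): the state, without advancing time (a new reading comes with each control period).
- arm.get_image(name): name is "side" or "top" or "wrist"; returns a dict with "image" (480x640x3 uint8, red, green, blue), "camera_matrix" (3x3 intrinsics, pixels), "world_from_camera" (4x4, takes a point from camera to world coordinates). Camera axes: x right, y up, looking along -z (the intrinsics and any distortion apply to the point x, -y, -z); pixel columns grow to the right and rows downward; lengths in mm; the calibration is good to about 2 mm. A picture is of the moment at which its call begins. There is no depth.
- arm.job_done(): hands the job in, once; it reports no verdict.
The state is a dict: "clock": time; "joints": joint angles; "joint_vel": joint speeds; "joint_efforts": joint torques, N m; "position": TCP position; "ee_rot": TCP orientation; "contact_force": force on the tool from outside, world axes, zero at the start; "wrist_torque": the same for the moment, N m; "gripper_width": finger opening in mm.
Only numpy, scipy, OpenCV 4.12 (cv2) and the standard library are available. Lean on these libraries where they do the work, as an engineer would, in place of code of your own. Each camera call takes 0.05 s, during which the arm holds its last target.

TASK

Tip the feeder's hinged tray by its black handle so that all five red tube caps slide into the hopper, and lower the empty tray back flat. Then zero the height limiter on the exit track: turn its thumbscrew clockwise (seen from above) until it seats, back it off a quarter turn, and finish still gripping the thumbscrew there, held still, so that a colleague can lock it. Leave the tube rack, the bottle and the jar where they are.

Things in the scene. Friction and masses are not known exactly. Their poses are not given: they have to be found in the camera images.
- feeder: Cap feeder fixed to the bench: grey and aluminium hopper, steel exit track on its -y side, blue hinged tray on its +y side. Origin on the bench under the hopper's centre; z up, y points from hopper to tray handle. Hopper 140 (x) x 130 mm outside, walls 5 mm: side walls 150 mm high, the wall towards the track 170 mm, the wall under the tray 100 mm. Placed and yawed differently each time.
- hopper_in (a point): Centre of the hopper's inner floor, 30 mm above the bench, axes as the feeder's. The inside is 130 mm (x) by 120 mm (y).
- tray (a joint): Tilt of the blue tray in rad: 0 lying flat (start), growing as the handle end is lifted, stop at 1.15. The tray (110 x 145 mm, walls 36 mm high, open towards the hopper, 0.3 kg) falls back to flat by its own weight when let go; the caps start to slide at about 0.5 to 1.0.
- tray_hinge (a point): Middle of the tray's hinge line, 112 mm above the bench over the hopper's rim. Its x is the hinge axis (level, same as the feeder's x); a positive right-handed turn about it lifts the tray.
- tray_handle (a point): Middle of the tray's handle, a black round bar 14 mm thick and 96 mm long, parallel to the hinge axis, on steel stems at its ends. Tray flat: 172 mm above the bench, 180 mm out from and 60 mm above the hinge line, 22 mm above and 40 mm beyond the tray's end wall. It moves with the tray, can be pinched from above and turns freely in a pinch; lifting it takes some 2 N.
- thumbscrew (a joint): Angle of the limiter's thumbscrew in rad, growing clockwise seen from above; it seats against a hard stop at 2.60 and stays where it is left (friction about 0.1 N m). It starts 0.6 to 1.4 rad short of the seat; a quarter turn back from the seat reads 1.03.
- screw_grip (a point): Point on the thumbscrew's vertical axis at the height to grip, 122 mm above the bench. The wing is a black upright bar 42 mm long and 12 mm thick, its flat sides reaching from 101 to 134 mm above the bench; the point's x runs along the wing to its yellow end, the pointer; z is up.
- limiter: Height limiter, a grey bracket fixed over the exit track, 50 mm wide, its place along the track varies; origin on the bench under the thumbscrew's axis, axes as the feeder's. White dial under the thumbscrew, 60 mm across, top 93 mm above the bench: the yellow end points at its red line (-x side) when seated and at its green line (-y side) a quarter turn back. An orange foot below goes down as the screw is tightened.
- cap0: Red plastic tube cap, 20 mm in diameter, 24 mm tall, 12 g, with a narrower top; origin at the centre of its underside. It starts upright on the tray's floor, 116 mm above the bench.
- cap1: Red plastic tube cap, 20 mm in diameter, 24 mm tall, 12 g, with a narrower top; origin at the centre of its underside. It starts upright on the tray's floor, 116 mm above the bench.
- cap2: Red plastic tube cap, 20 mm in diameter, 24 mm tall, 12 g, with a narrower top; origin at the centre of its underside. It starts upright on the tray's floor, 116 mm above the bench.
- cap3: Red plastic tube cap, 20 mm in diameter, 24 mm tall, 12 g, with a narrower top; origin at the centre of its underside. It starts upright on the tray's floor, 116 mm above the bench.
- cap4: Red plastic tube cap, 20 mm in diameter, 24 mm tall, 12 g, with a narrower top; origin at the centre of its underside. It starts upright on the tray's floor, 116 mm above the bench.
- tube_rack: Bystander: blue tube rack with red-capped tubes, 100 x 190 mm, 104 mm tall, 0.7 kg; origin at the centre of its underside.
- reagent: Bystander: amber bottle, 52 mm in diameter, 110 mm tall; origin at the centre of its underside.
- pot: Bystander: white jar with a green cap, 60 mm in diameter, 70 mm tall; origin at the centre of its underside.
Mind the look-alikes: they are no part of the job. There is more than one size of the limiter; the one meant has the size given above.

How it is judged (in metres and radians):
On the way, in this order (a step that is already met when the one before it is completed fails the run):
1. all five caps lie in the hopper (x of cap0 in the frame of hopper_in between -0.07 and 0.07 m and y of cap0 in the frame of hopper_in between -0.065 and 0.065 m and z of cap0 in the frame of hopper_in between -0.01 and 0.065 m and x of cap1 in the frame of hopper_in between -0.07 and 0.07 m and y of cap1 in the frame of hopper_in between -0.065 and 0.065 m and z of cap1 in the frame of hopper_in between -0.01 and 0.065 m and x of cap2 in the frame of hopper_in between -0.07 and 0.07 m and y of cap2 in the frame of hopper_in between -0.065 and 0.065 m and z of cap2 in the frame of hopper_in between -0.01 and 0.065 m and x of cap3 in the frame of hopper_in between -0.07 and 0.07 m and y of cap3 in the frame of hopper_in between -0.065 and 0.065 m and z of cap3 in the frame of hopper_in between -0.01 and 0.065 m and x of cap4 in the frame of hopper_in between -0.07 and 0.07 m and y of cap4 in the frame of hopper_in between -0.065 and 0.065 m and z of cap4 in the frame of hopper_in between -0.01 and 0.065 m), for 0.2 s.
2. the tray lies flat and the thumbscrew is turned clockwise until it seats (value of joint tray below 0.1 rad and value of joint thumbscrew above 2.54 rad), for 0.1 s.
At the end, for the whole second after the job is handed in: All five caps lie in the hopper, the tray is down flat (within 0.1 rad), the thumbscrew is a quarter turn (1.57 rad, within 0.17 rad) back from its seat, still, and the fingers grip it with more than 3 N (all of step 1 and value of joint tray below 0.1 rad and value of joint thumbscrew between 0.859 and 1.199 rad and velocity of joint thumbscrew between -0.05 and 0.05 rad/s and contact force between the fingers and thumbscrew above 3 N); the arm keeps its last pose, push and grip.
It fails at once if the tube rack is moved more than 20 mm (distance of tube_rack from where it was at the start of the episode above 0.02 m).
It fails at once if the amber bottle is moved more than 20 mm (distance of reagent from where it was at the start of the episode above 0.02 m).
It fails at once if the white jar is moved more than 20 mm (distance of pot from where it was at the start of the episode above 0.02 m).
It also fails if it takes over 54 s, if anything falls off the work surface, if the arm or the gripper's body presses on something with over 40 N, if the wrist force passes 120 N, or if a joint passes its speed limit or range.

## Working session

There is one attempt and no reset: what is moved stays moved. The work goes in short steps, Python scripts to look and compute and a tool call to move; the robot and the scene stay as the last step left them, time stands still between calls to the robot, and variables do not carry over. Pictures are saved under pics/ and viewed, and the job is handed in when it is done.

Besides the shell and the picture viewer there is one more tool, called as name(argument=value, ...), one argument or row to a line, values as JSON. step_arm: Moves the arm, as the interface text tells. Shifts and turns lie within -1 to 1; 1 stands for 400 mm of shift or pi/2 rad of turn. Its arguments: {"type":"object","properties":{"series":{"type":"array","items":{"type":"array","items":{"type":"number","minimum":-1,"maximum":1}}},"jaw":{"type":"number"}},"required":["series"]}

```bash
ls; mkdir -p pics; cat > h.py <<'E'
from bench import arm
import numpy as np, cv2, pickle
def grab(tag,names=("side","top","wrist")):
    for n in names:
        d=arm.get_image(n); pickle.dump(d,open(f"pics/{tag}_{n}.pkl","wb")); cv2.imwrite(f"pics/{tag}_{n}.png",d["image"][:,:,::-1])
def load(tag,n): return pickle.load(open(f"pics/{tag}_{n}.pkl","rb"))
def proj(d,P):
    P=np.atleast_2d(np.asarray(P,float)); T=np.linalg.inv(d["world_from_camera"]); c=P@T[:3,:3].T+T[:3,3]
    q=np.c_[c[:,0],-c[:,1],-c[:,2]]@np.asarray(d["camera_matrix"]).T
    return q[:,:2]/q[:,2:]
def ray(d,uv):
    r=np.linalg.inv(d["camera_matrix"])@np.array([uv[0],uv[1],1.]); r=np.array([r[0],-r[1],-r[2]])
    T=np.asarray(d["world_from_camera"]); return T[:3,3],T[:3,:3]@r
def atz(d,uv,z):
    o,r=ray(d,uv); return o+r*(z-o[2])/r[2]
def crop(tag,n,x0,y0,x1,y1,s,out):
    im=load(tag,n)["image"][y0:y1,x0:x1,::-1]
    cv2.imwrite(f"pics/{out}.png",cv2.resize(im,None,fx=s,fy=s,interpolation=cv2.INTER_CUBIC))
E
python3 - <<'E'
from h import *
print(arm.hold_point_z, [a for a in dir(arm) if a[0]!='_']); grab("a"); print(arm.read_state())
for n in("side","top"): 
    d=load("a",n); print(d["world_from_camera"],d["camera_matrix"],[k for k in d])
E
```

```text
pics
18.700000000000003 ['IKError', 'get_image', 'hold_point_z', 'job_done', 'read_state']
{'clock': 0.15, 'joints': array([-9.56339780e-01,  3.85386513e-01,  6.97657019e-03, -2.84884187e-04,
       -1.19399671e+00, -2.58564478e-01]), 'joint_vel': array([ 0.00017098, -0.00137352,  0.00319664,  0.00130154, -0.00038413,
       -0.00016123]), 'joint_efforts': array([-2.11054423e-03, -3.92677331e+01,  1.88580376e+01,  4.18878391e+00,
       -3.44361346e-03, -9.92601883e-06]), 'position': array([ 217.6041201 , -585.45373827,  230.49327424]), 'ee_rot': array([-1.76956669e-01,  9.84218305e-01,  7.85643893e-04, -2.20415002e-04]), 'contact_force': array([ 0.11282981, -1.06087258, -0.31759637]), 'wrist_torque': array([-0.00108915, -0.04213149,  0.00770036]), 'gripper_width': 85.31663993665735}
[[-8.19841707e-01  3.31081060e-01 -4.67166894e-01  1.93805319e+02]
 [-5.72587867e-01 -4.76389379e-01  6.67230315e-01  5.72208132e+02]
 [-1.64602614e-03  8.14517336e-01  5.80136880e-01  7.06237473e+02]
 [ 0.00000000e+00  0.00000000e+00  0.00000000e+00  1.00000000e+00]] [[507.15859927   0.         326.132355  ]
 [  0.         507.15859927 244.03587313]
 [  0.           0.           1.        ]] ['image', 'camera_matrix', 'world_from_camera']
[[-2.09304855e-02  9.99279546e-01 -3.16591652e-02  5.81392428e+02]
 [-9.99428292e-01 -2.17535896e-02 -2.58818494e-02 -7.73597543e+01]
 [-2.65519032e-02  3.10993457e-02  9.99163564e-01  1.34348037e+03]
 [ 0.00000000e+00  0.00000000e+00  0.00000000e+00  1.00000000e+00]] [[517.61499531   0.         322.78049457]
 [  0.         517.61499531 247.53589533]
 [  0.           0.           1.        ]] ['image', 'camera_matrix', 'world_from_camera']
```

View pics/a_side.png

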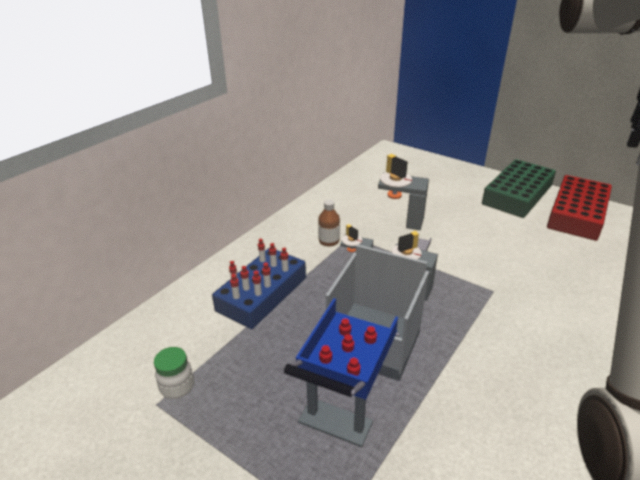

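View pics/a_top.png

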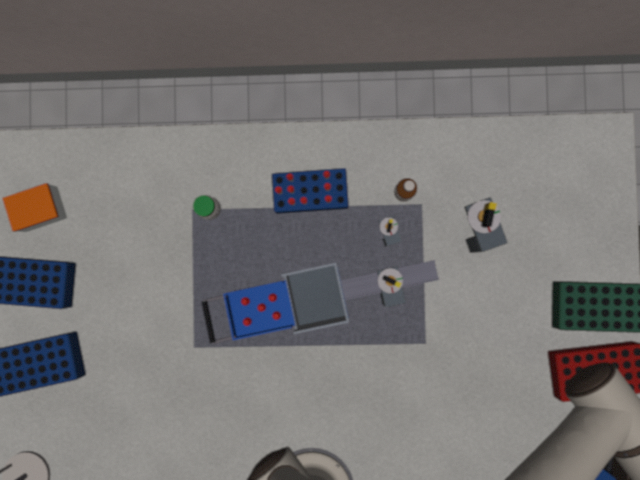

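View pics/a_wrist.png

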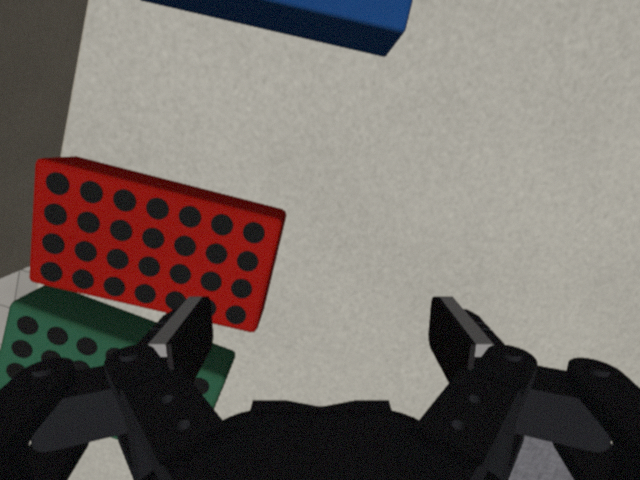

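Side and top views show three limiter candidates, by top-view pixel: (390,282) on the feeder's track, (388,227) a smaller one off the track, and (487,215) a larger one off the track. Only the one at (390,282) is over the exit track. The tray handle is at about (209,321). I'll confirm the limiter in enlarged crops.

```bash
python3 - <<'E'
from h import *
crop("a","top",340,180,520,310,4,"c1"); crop("a","top",190,250,360,360,4.5,"c2"); crop("a","side",330,150,450,280,4.5,"c3");crop("a","side",270,240,450,450,2.8,"c4")
E
```

```text
(no output)
```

View pics/c1.png

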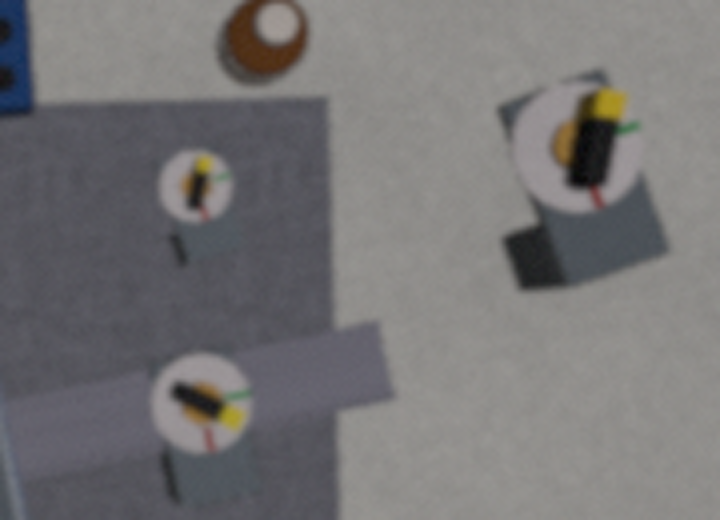

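View pics/c2.png

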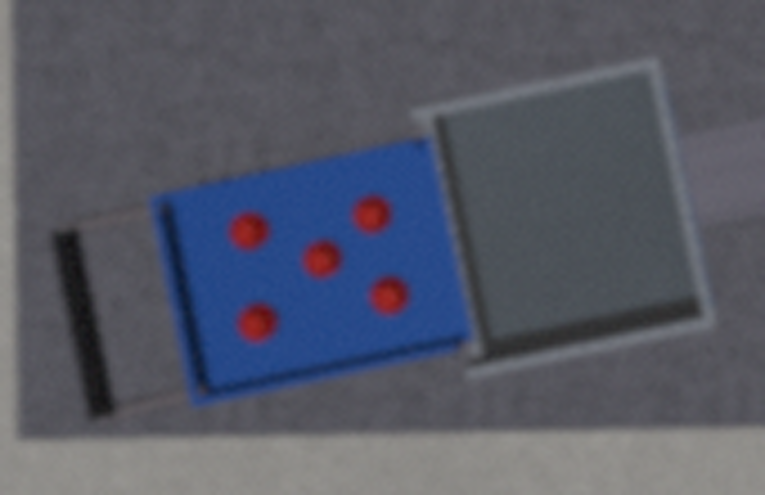

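View pics/c3.png

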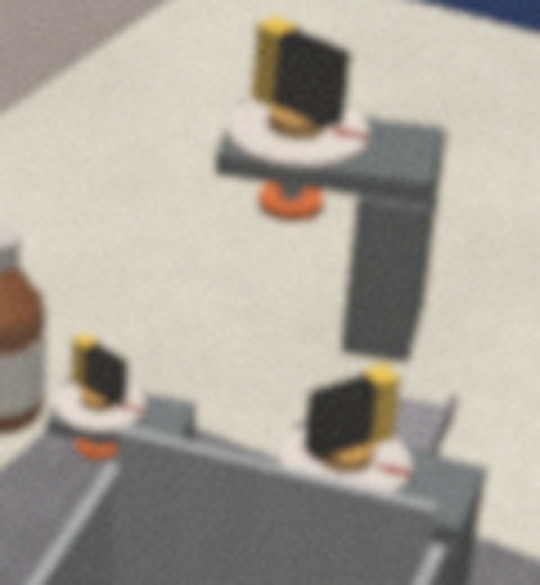

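View pics/c4.png

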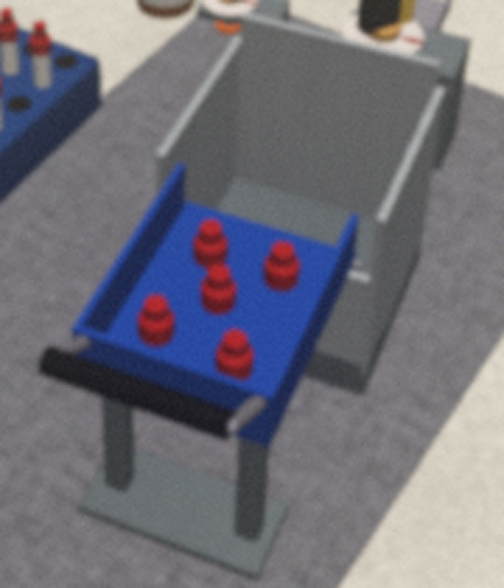

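```bash
cat > fit.py <<'E'
from h import *
from scipy.optimize import least_squares
top=load("a","top"); side=load("a","side")
C2=lambda x,y:(190+x/4.5,250+y/4.5); C4=lambda x,y:(270+x/2.8,240+y/2.8)
# feeder frame: hinge y? hopper outside y -65..65; handle y=65?+180
def pts(h): return [([48,h+180,172],top,C2(66,232)),([-48,h+180,172],top,C2(100,412)),
 ([-70,-65,170],top,C2(713,322)),([70,-65,170],top,C2(657,62)),([48,h+180,172],side,C4(47,360)),([-48,h+180,172],side,C4(226,418)),
 ([70,-65,170],side,C4(245,20)),]
def w(p,P): c,s=np.cos(p[2]),np.sin(p[2]); return np.array([p[0]+c*P[0]-s*P[1],p[1]+s*P[0]+c*P[1],P[2]])
def res(p): return np.concatenate([proj(d,w(p,P))[0]-uv for P,d,uv in pts(p[3])])
r=least_squares(res,[500,100,0.15,62]); p=r.x
print(p); print(r.fun.reshape(-1,2).round(1))
print("handle",w(p,[0,p[3]+180,172]),"hinge",w(p,[0,p[3],112]))
C1=lambda x,y:(340+x/4,180+y/4)
dc=atz(top,C1(202,402),93); print("dial",dc)
C3=lambda x,y:(330+x/4.5,150+y/4.5); 
print("wing y-end",atz(top,C1(233,418),134),"blk",atz(top,C1(180,390),134))
d=dc[:2]-p[:2]; c,s=np.cos(p[2]),np.sin(p[2]); print("lim in feeder",c*d[0]+s*d[1],-s*d[0]+c*d[1])
print("side proj dial",proj(side,[dc])[0], (proj(side,[dc])[0]-[330,150])*4.5)
E
python3 fit.py
```

```text
[ 5.01001791e+02 -2.40217994e+01  1.82592624e-01  6.36742375e+01]
[[-0.2 -1. ]
 [ 0.5  0.6]
 [-0.3  2.8]
 [-0.4 -0.2]
 [-0.7 -1.4]
 [ 1.1  1.7]
 [-1.9 -3.1]]
handle [456.75549496 215.60165369 172.        ] hinge [489.43984206  38.59393224 112.        ]
dial [ 538.17795193 -206.17443991   93.        ]
wing y-end [ 529.95331833 -219.67361372  134.        ] blk [ 546.81935542 -189.36914668  134.        ]
lim in feeder 3.4829296789334663 -185.87501326104447
side proj dial [406.59753016 251.21445984] [344.6888857  455.46506928]
```

The on-track limiter at (390,282) fits: its dial is about 25 px across, which is 60 mm, and it lies between the other two in size. The red line is at image bottom (-x), and the pointer is about 0.87 rad short of it. Moving above the handle.

step_arm(
  series=[
    [0.3,0.4,0.2,0,0,0],
    [0.7,0.8,0.2,0,0,0],
    [0.7,0.8,0.2,0,0,0],
    [0.7,0.8,0.2,0,0,0],
    [0.7,0.8,0.2,0,0,0],
    [0.7,0.8,0.2,0,0,0],
    [0.7,0.8,0.2,0,0,0],
    [0.7,0.8,0.2,0,0,0],
    [0.7,0.8,0.2,0,0,0],
    [0.7,0.8,0.2,0,0,0],
    [0.7,0.8,0.2,0,0,0],
    [0.7,0.8,0.2,0,0,0],
  ],
  jaw=1,
)

```text
clock: 1.15
position: [500.2, -263.1, 311.5]
ee_rot: [-0.179, 0.984, -0.0, 0.001]
contact_force: [-0.7, 0.1, -0.0]
gripper_width: 85.6
```

```bash
python3 - <<'E'
from h import *
s=arm.read_state(); print(s["position"],s["joints"],s["clock"]); grab("b",("wrist",))
E
```

```text
[ 500.24274374 -263.10390607  311.48957638] [-1.97741774e-01  2.36266048e-01 -4.46871458e-03 -3.41686856e-04
 -1.32895099e+00 -1.01233719e+00] 1.15
```

View pics/b_wrist.png

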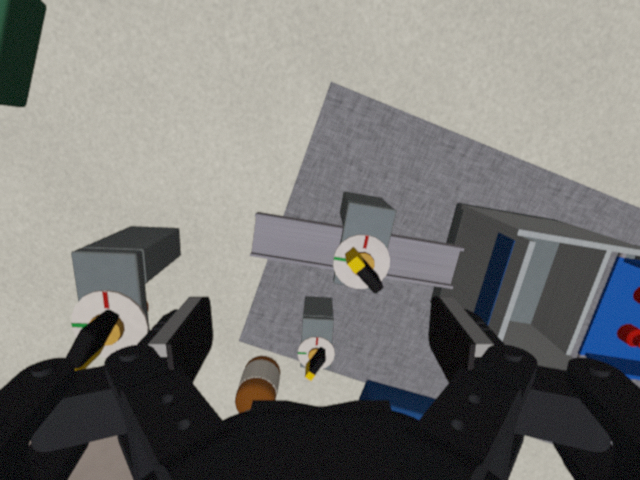

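The wrist view shows the target dial at (362,262) on the track, and the smaller limiter at (315,355). I'll compute the dial from here while moving on to the handle.

step_arm(
  series=[
    [-0.05,0.5,0,0,0,-0.1],
    [-0.1,1,0,0,0,-0.1],
    [-0.1,1,0,0,0,-0.1],
    [-0.1,1,0,0,0,-0.1],
    [-0.1,1,0,0,0,-0.1],
    [-0.1,1,0,0,0,-0.1],
    [-0.1,1,0,0,0,-0.1],
    [-0.1,1,0,0,0,-0.1],
    [-0.1,1,0,0,0,-0.1],
    [-0.1,1,0,0,0,-0.1],
    [-0.1,1,0,0,0,-0.1],
    [-0.1,1,0,0,0,-0.1],
  ],
  jaw=0,
)

```text
clock: 2.2
position: [457.3, 134.4, 310.8]
ee_rot: [-0.1, 0.995, -0.0, -0.001]
contact_force: [1.0, -0.5, 1.1]
gripper_width: 43.1
```

```bash
python3 - <<'E'
from h import *
s=arm.read_state(); print(s["position"],s["joints"],s["clock"],s["gripper_width"]); grab("c",("wrist",))
d=load("b","wrist"); print(atz(d,(362,262),93)); print(d["world_from_camera"])
E
```

```text
[457.25125436 134.40174069 310.8277157 ] [ 6.27737904e-01  7.73851134e-02 -1.99409152e-01 -9.92462437e-05
 -1.29533039e+00 -1.99811812e+00] 2.2 43.07739623077715
[ 535.59492565 -202.92847367   93.        ]
[[-3.53657175e-01 -9.02190684e-01 -2.46938396e-01  4.37776875e+02]
 [ 9.35374921e-01 -3.41279765e-01 -9.27463190e-02 -2.86226306e+02]
 [-6.00212766e-04 -2.63780384e-01  9.64582578e-01  4.52471311e+02]
 [ 0.00000000e+00  0.00000000e+00  0.00000000e+00  1.00000000e+00]]
```

View pics/c_wrist.png

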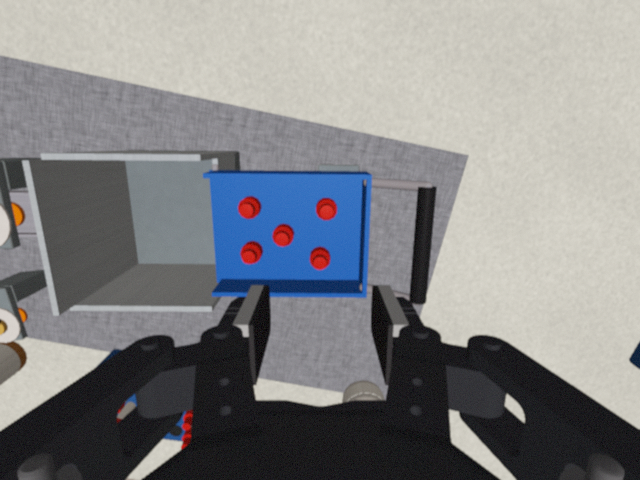

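```bash
python3 - <<'E'
from h import *
d=load("c","wrist")
a=atz(d,(427,188),172);b=atz(d,(418,302),172); print(a,b,(a+b)/2,np.linalg.norm(a-b),np.degrees(np.arctan2(b[1]-a[1],b[0]-a[0])))
crop("c","wrist",180,140,460,320,2.8,"c5")
E
```

```text
[408.60802449 208.53113193 172.        ] [502.0104781  227.36219434 172.        ] [455.30925129 217.94666313 172.        ] 95.28183064782215 11.398717428708176
```

View pics/c5.png

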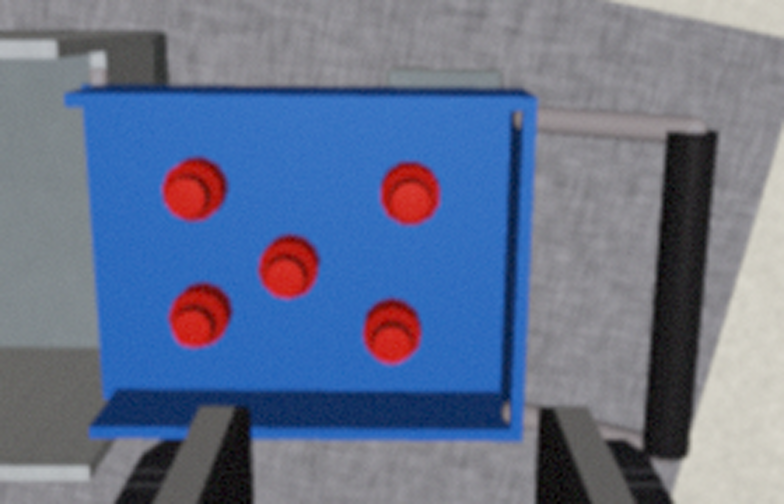

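step_arm(
  series=[
    [0,0.1,0,0,0,0],
    [-0.004,0.207,0,0,0,0],
    [-0.004,0.207,0,0,0,0],
    [-0.004,0.207,-0.08,0,0,0],
    [-0.004,0.207,-0.16,0,0,0],
    [-0.004,0.207,-0.24,0,0,0],
    [-0.004,0.207,-0.3,0,0,0],
    [-0.004,0.207,-0.35,0,0,0],
    [-0.004,0.207,-0.395,0,0,0],
    [-0.004,0.207,-0.395,0,0,0],
    [-0.004,0.207,-0.395,0,0,0],
  ],
  jaw=0,
)

```text
clock: 3.17
position: [456.4, 215.2, 152.9]
ee_rot: [-0.098, 0.995, -0.001, -0.001]
contact_force: [0.1, -0.4, 0.5]
gripper_width: 42.6
```

```bash
python3 - <<'E'
from h import *
s=arm.read_state(); print(s["position"],s["contact_force"],s["clock"],s["gripper_width"]); grab("d",("wrist","side"))
crop("d","side",250,260,450,440,3.5,"d5")
E
```

```text
[456.37435851 215.18239976 152.91281177] [ 0.12817233 -0.42549156  0.50700474] 3.1667 42.623576138073425
```

View pics/d_wrist.png

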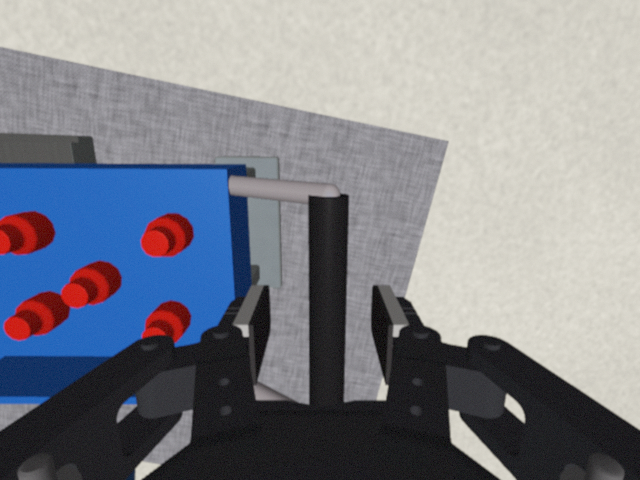

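View pics/d5.png

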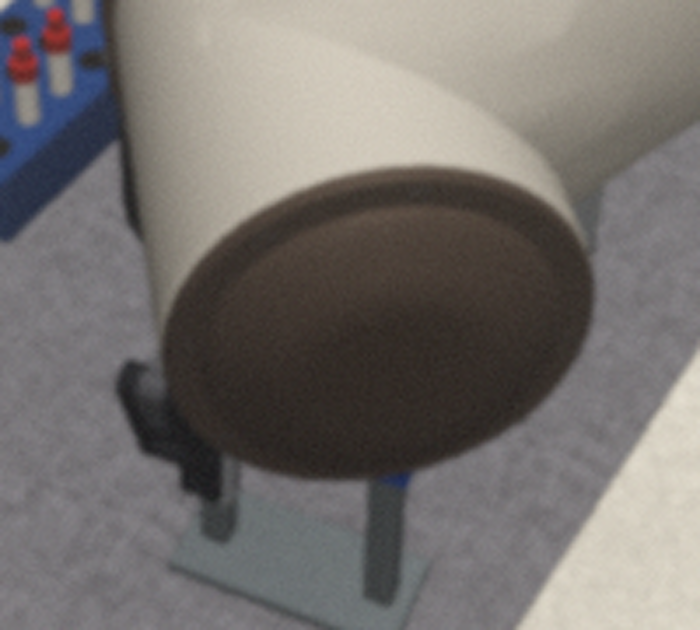

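The black bar (column about 328) lies between the jaws (250 to 390), about 2 mm towards the right one. I'll shift 2 mm and close.

step_arm(
  series=[
    [0,0.005,0,0,0,0],
    [0,0.005,0,0,0,0],
    [0,0.005,0,0,0,0],
    [0,0.005,0,0,0,0],
    [0,0.005,0,0,0,0],
    [0,0.005,0,0,0,0],
    [0,0.005,0,0,0,0],
  ],
  jaw=-1,
)

```text
clock: 3.85
position: [457.0, 217.9, 154.8]
ee_rot: [-0.1, 0.995, -0.001, 0.001]
contact_force: [2.0, -5.2, 2.3]
gripper_width: 12.1
```

```bash
python3 - <<'E'
from h import *
s=arm.read_state(); print(s["position"],s["contact_force"],s["clock"],s["gripper_width"])
# arc table, relative to start; yaw .19
y=np.array([-np.sin(.19),np.cos(.19)])
R=np.hypot(180,60);a0=np.arctan2(60,180)
for t in [.1,.2,.3,.4,.5,.6,.7,.8,.9,1.,1.05,1.1,1.13]:
    dy=R*np.cos(a0+t)-180; dz=R*np.sin(a0+t)-60
    print(t,np.round(np.r_[y*dy,dz]/400,3))
E
```

```text
[457.01379079 217.9295437  154.8092133 ] [ 2.02785863 -5.19945737  2.30205788] 3.85 12.092148468284186
0.1 [ 0.003 -0.017  0.044]
0.2 [ 0.007 -0.038  0.086]
0.3 [ 0.012 -0.063  0.126]
0.4 [ 0.018 -0.092  0.163]
0.5 [ 0.024 -0.125  0.197]
0.6 [ 0.031 -0.16   0.228]
0.7 [ 0.038 -0.199  0.255]
0.8 [ 0.046 -0.24   0.277]
0.9 [ 0.054 -0.283  0.296]
1.0 [ 0.063 -0.327  0.31 ]
1.05 [ 0.067 -0.35   0.315]
1.1 [ 0.072 -0.373  0.319]
1.13 [ 0.074 -0.387  0.321]
```

step_arm(
  series=[
    [0.001,-0.008,0.022,0,0,0],
    [0.003,-0.017,0.044,0,0,0],
    [0.005,-0.027,0.065,0,0,0],
    [0.007,-0.038,0.086,0,0,0],
    [0.007,-0.038,0.086,0,0,0],
  ],
)

```text
clock: 4.27
position: [459.8, 203.3, 189.4]
ee_rot: [-0.099, 0.995, 0.001, 0.001]
contact_force: [5.8, -0.9, -5.1]
gripper_width: 12.1
```

```bash
python3 - <<'E'
from h import *
s=arm.read_state(); print(s["position"],s["contact_force"],s["wrist_torque"],s["clock"],s["gripper_width"]); grab("e",("wrist",))
E
```

```text
[459.77674352 203.31559474 189.37189693] [ 5.8238403  -0.85531949 -5.05586474] [ 0.0188434  -1.27577484 -0.03525286] 4.2667 12.057473984799966
```

View pics/e_wrist.png

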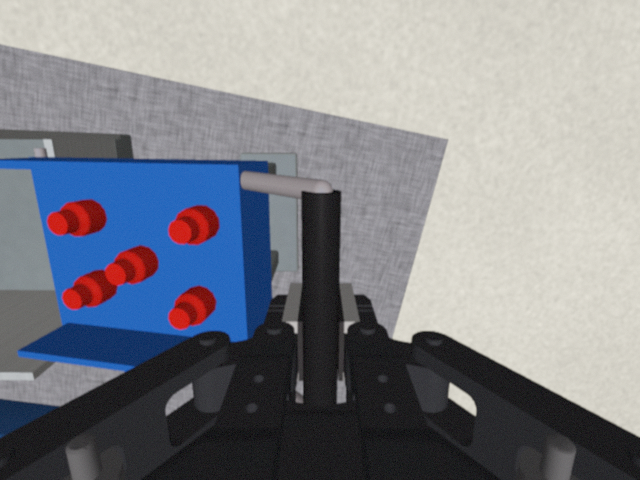

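The wrist view shows the bar held between the pads at about (320,290) and the tray lifting with the caps still in place. Continuing the arc.

step_arm(
  series=[
    [0.002,-0.012,0.02,0,0,0],
    [0.005,-0.025,0.04,0,0,0],
    [0.008,-0.039,0.059,0,0,0],
    [0.011,-0.054,0.077,0,0,0],
    [0.014,-0.07,0.094,0,0,0],
    [0.017,-0.087,0.111,0,0,0],
    [0.02,-0.104,0.127,0,0,0],
    [0.024,-0.122,0.142,0,0,0],
    [0.027,-0.141,0.156,0,0,0],
    [0.031,-0.161,0.169,0,0,0],
    [0.035,-0.181,0.18,0,0,0],
    [0.039,-0.202,0.191,0,0,0],
  ],
)

```text
clock: 5.32
position: [475.3, 124.7, 268.3]
ee_rot: [-0.1, 0.995, 0.003, 0.003]
contact_force: [-4.1, 8.1, 9.0]
gripper_width: 11.7
```

```bash
python3 - <<'E'
from h import *
s=arm.read_state(); print(s["position"],s["contact_force"],s["wrist_torque"],s["clock"],s["gripper_width"]); grab("f",("top","side"))
crop("f","top",190,230,360,360,4.5,"f5"); crop("f","side",250,200,450,440,3,"f6")
E
```

```text
[475.32031052 124.66040006 268.301172  ] [-4.05030681  8.10908785  9.0056921 ] [ 2.73941758  1.16174132 -0.15712179] 5.3167 11.683953981831158
```

View pics/f6.png

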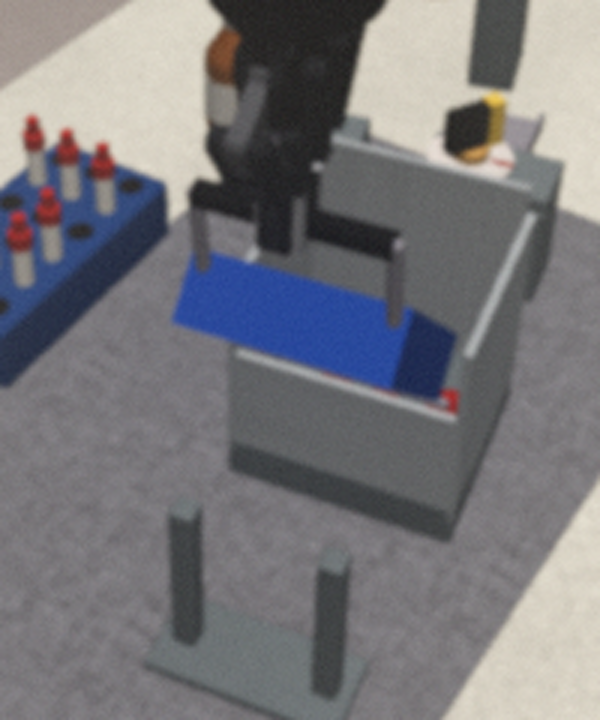

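View pics/f5.png

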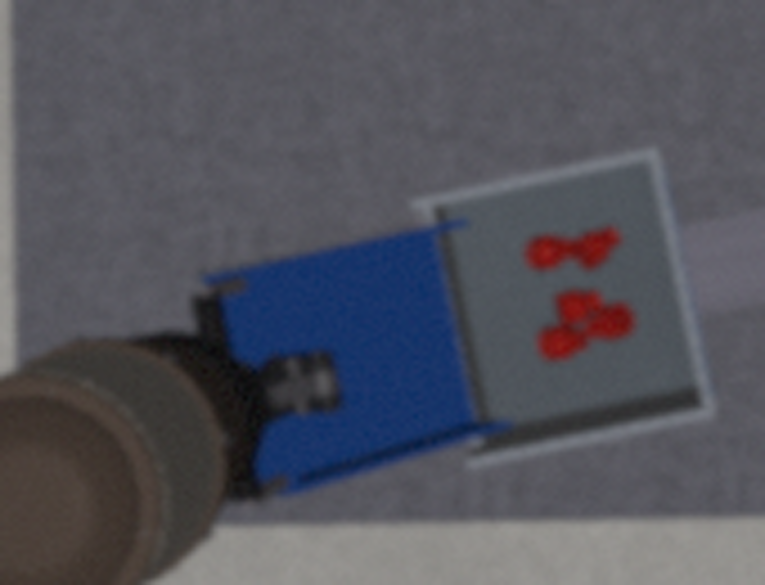

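The top view shows five red blobs in the hopper at about crop (540,250), (605,240), (580,300), (562,340) and (615,322). I'll confirm with fresh frames, since the caps may have been in motion.

step_arm(
  series=[
    [0,0,0,0,0,0],
    [0,0,0,0,0,0],
    [0,0,0,0,0,0],
    [0,0,0,0,0,0],
  ],
)

```text
clock: 5.75
position: [475.3, 124.7, 268.3]
ee_rot: [-0.1, 0.995, 0.002, 0.003]
contact_force: [-4.2, 7.3, 10.8]
gripper_width: 11.9
```

```bash
python3 - <<'E'
from h import *
s=arm.read_state(); print(s["position"],s["contact_force"],s["clock"]); grab("g",("top","side"))
crop("g","top",280,250,355,335,8,"g5"); crop("g","side",310,220,450,400,4,"g6")
E
```

```text
[475.34324545 124.65109396 268.29583969] [-4.23196063  7.25978399 10.76399613] 5.75
```

View pics/g6.png

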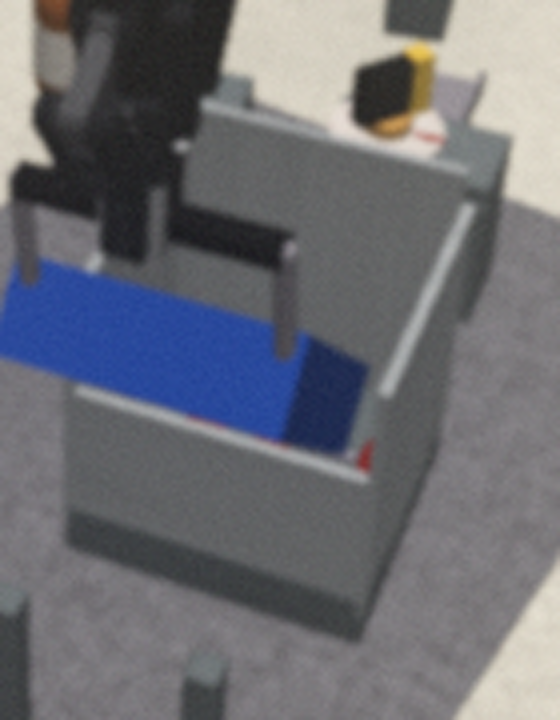

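View pics/g5.png

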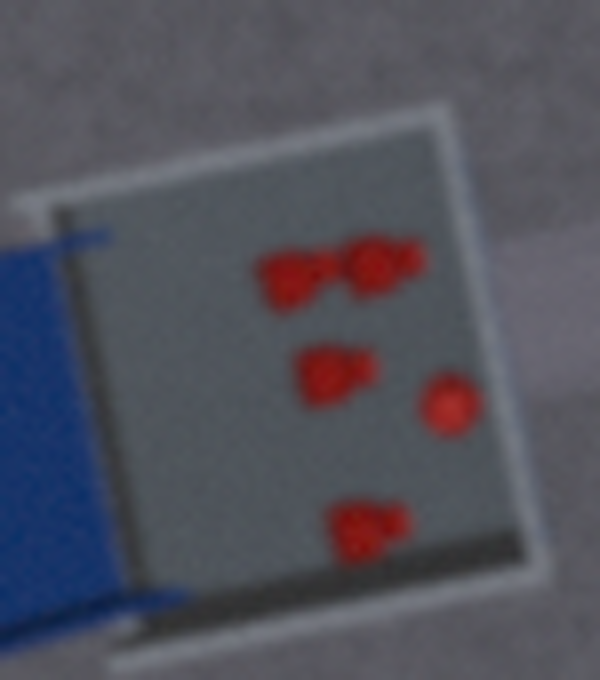

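The fresh top view shows five separate caps on the hopper floor and an empty tray. Lowering along the reverse arc.

step_arm(
  series=[
    [-0.004,0.021,-0.01,0,0,0],
    [-0.008,0.041,-0.022,0,0,0],
    [-0.015,0.08,-0.049,0,0,0],
    [-0.022,0.115,-0.08,0,0,0],
    [-0.028,0.148,-0.114,0,0,0],
    [-0.034,0.177,-0.151,0,0,0],
    [-0.037,0.19,-0.171,0,0,0],
    [-0.039,0.202,-0.191,0,0,0],
    [-0.043,0.223,-0.233,0,0,0],
    [-0.045,0.232,-0.255,0,0,0],
    [-0.046,0.24,-0.276,0,0,0],
    [-0.046,0.24,-0.276,0,0,0],
  ],
)

```text
clock: 6.85
position: [457.0, 217.9, 157.6]
ee_rot: [-0.1, 0.995, -0.002, 0.001]
contact_force: [-2.6, -5.4, 20.0]
gripper_width: 11.9
```

```bash
python3 - <<'E'
from h import *
s=arm.read_state(); print(s["position"],s["contact_force"],s["clock"],s["gripper_width"])
E
```

```text
[457.0284726  217.86659071 157.60087781] [-2.57169002 -5.43095564 19.99690514] 6.85 11.941847829675234
```

The tray is on its support (20 N upward). Opening and retreating upward.

step_arm(
  series=[
    [0,0,0,0,0,0],
    [0,0,0,0,0,0],
    [0,0,0,0,0,0],
    [0,0,0,0,0,0],
    [0,0,0.05,0,0,0],
    [0,0,0.1,0,0,0],
    [0,0,0.2,0,0,0],
    [0,0,0.3,0,0,0],
    [0,0,0.4,0,0,0],
    [0,0,0.4,0,0,0],
  ],
  jaw=0,
)

```text
clock: 7.68
position: [459.3, 220.4, 322.3]
ee_rot: [-0.1, 0.995, 0.003, 0.007]
contact_force: [0.9, 0.3, 1.4]
gripper_width: 42.7
```

```bash
python3 - <<'E'
from h import *
s=arm.read_state(); print(s["position"],s["contact_force"],s["clock"],s["gripper_width"]); grab("i",("wrist",))
E
```

```text
[459.2583973  220.40076181 322.31374701] [0.87787234 0.31161666 1.42037653] 7.6833 42.73843907696218
```

View pics/i_wrist.png

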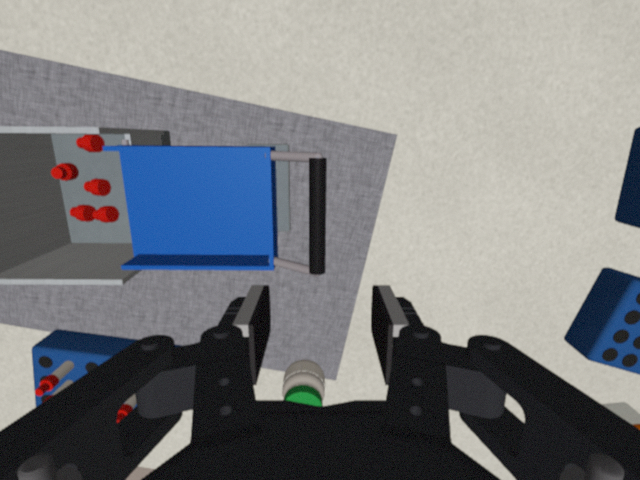

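The wrist view shows the tray flat and empty and five caps in the hopper around (60–105, 143–214). On to the thumbscrew.

step_arm(
  series=[
    [0.1,-0.5,0,0,0,0.2],
    [0.2,-1,0,0,0,0.54],
    [0.2,-1,0,0,0,0.54],
    [0.2,-1,0,0,0,0.54],
    [0.2,-1,0,0,0,0.54],
    [0.2,-1,0,0,0,0.54],
    [0.2,-1,0,0,0,0.54],
    [0.2,-1,0,0,0,0.54],
    [0.2,-1,0,0,0,0.54],
    [0.2,-1,0,0,0,0.54],
    [0.2,-1,0,0,0,0.54],
    [0.2,-1,0,0,0,0.54],
  ],
  jaw=0,
)

```text
clock: 8.73
position: [535.7, -185.1, 310.9]
ee_rot: [-0.497, 0.868, 0.001, -0.002]
contact_force: [0.0, 1.2, -0.3]
gripper_width: 42.5
```

step_arm(
  series=[
    [0,-0.055,-0.05,0,0,0],
    [0,-0.055,-0.1,0,0,0],
    [0,-0.055,-0.15,0,0,0],
    [0,-0.055,-0.2,0,0,0],
    [0,-0.055,-0.2,0,0,0],
    [0,-0.055,-0.2,0,0,0],
  ],
  jaw=0,
)

```text
clock: 9.23
position: [535.1, -202.7, 232.0]
ee_rot: [-0.5, 0.866, 0.001, -0.002]
contact_force: [-0.3, 0.2, 0.4]
gripper_width: 42.2
```

```bash
python3 - <<'E'
from h import *
s=arm.read_state(); print(s["position"],s["ee_rot"],s["joints"],s["contact_force"],s["clock"],s["gripper_width"]); grab("j",("wrist","top"))
crop("j","wrist",220,180,420,330,4,"j5")
E
```

```text
[ 535.13151419 -202.70509413  232.04614164] [-0.50003866  0.86600001  0.00131428 -0.00189572] [-7.90841347e-02  2.96926525e-01 -1.20585442e-01 -1.75195255e-05
 -1.15789784e+00 -4.44415220e-01] [-0.3287484   0.20819182  0.37164729] 9.2333 42.22630859269264
```

View pics/j_wrist.png

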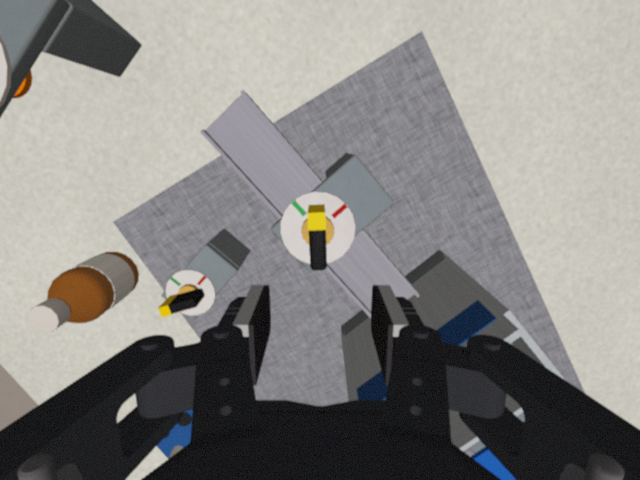

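View pics/j5.png

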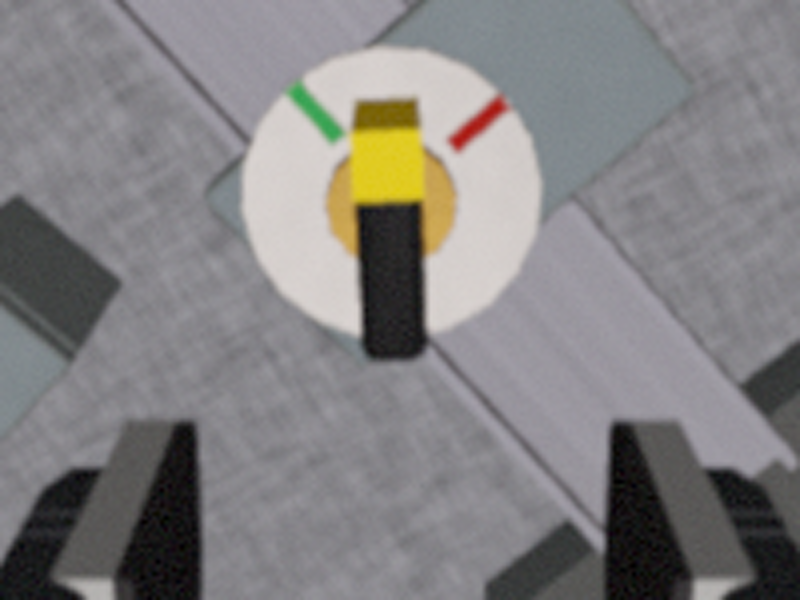

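The wing's yellow end is at crop (388,165), between the green (315,110) and red (478,125) lines. The wing is nearly aligned with the jaws. Computing the centre and angle.

```bash
python3 - <<'E'
from h import *
d=load("j","wrist"); C=lambda x,y:(220+x/4,180+y/4)
print("dial",atz(d,C(392,194),93))
a=atz(d,C(388,129),134); b=atz(d,C(394,354),134); print(a,b,(a+b)/2,np.linalg.norm(a-b),np.degrees(np.arctan2(*(a-b)[[1,0]])))
for n,u,v in(("g",(295,88),(338,137)),("r",(503,102),(453,147))):
    p,q=atz(d,C(*u),93),atz(d,C(*v),93); print(n,np.degrees(np.arctan2(*(p-q)[[1,0]])))
E
```

```text
dial [ 535.67519941 -203.7553755    93.        ]
[ 525.79585586 -221.97864002  134.        ] [ 544.85880928 -186.99002023  134.        ] [ 535.32733257 -204.48433013  134.        ] 39.84469484588682 -118.58300475394527
g -79.51791532204301
r -167.258473223619
```

step_arm(
  series=[
    [0.001,-0.004,-0.05,0,0,0.015],
    [0.001,-0.004,-0.12,0,0,0.015],
    [0.001,-0.004,-0.19,0,0,0.015],
    [0.001,-0.004,-0.25,0,0,0.015],
    [0.001,-0.004,-0.29,0,0,0.015],
    [0.001,-0.004,-0.32,0,0,0.015],
    [0.001,-0.004,-0.32,0,0,0.015],
    [0.001,-0.004,-0.32,0,0,0.015],
  ],
  jaw=0,
)

```text
clock: 10.0
position: [537.3, -204.6, 106.6]
ee_rot: [-0.51, 0.86, -0.0, 0.0]
contact_force: [1.0, -0.0, -0.2]
gripper_width: 42.9
```

```bash
python3 - <<'E'
from h import *
s=arm.read_state(); print(s["position"],s["ee_rot"],s["contact_force"],s["clock"],s["gripper_width"]); grab("k",("wrist",))
E
```

```text
[ 537.29935679 -204.64906635  106.60530753] [-5.10320305e-01  8.59984203e-01 -4.92073797e-04  3.37757853e-04] [ 1.0014579  -0.01667786 -0.15337831] 10.0 42.94893857459375
```

View pics/k_wrist.png

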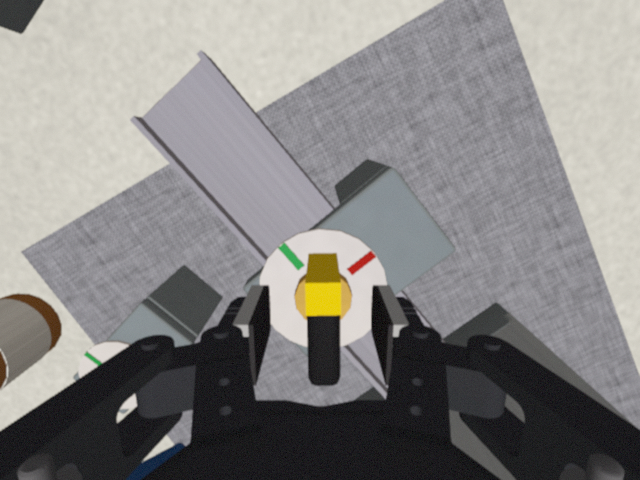

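The wing (about (323,320)) is centred between the jaws and aligned with them. A small correction, then closing.

step_arm(
  series=[
    [-0.003,0.001,-0.004,0,0,0],
    [-0.003,0.001,-0.004,0,0,0],
    [-0.003,0.001,-0.004,0,0,0],
    [-0.003,0.001,-0.004,0,0,0],
    [-0.003,0.001,-0.004,0,0,0],
    [-0.003,0.001,-0.004,0,0,0],
    [-0.003,0.001,-0.004,0,0,0],
  ],
  jaw=-1,
)

```text
clock: 10.63
position: [536.3, -204.5, 105.4]
ee_rot: [-0.51, 0.86, -0.001, 0.001]
contact_force: [0.7, 0.5, 6.5]
gripper_width: 11.2
```

```bash
python3 - <<'E'
from h import *
s=arm.read_state(); print(s["position"],s["ee_rot"],s["joints"],s["contact_force"],s["wrist_torque"],s["clock"],s["gripper_width"])
E
```

```text
[ 536.25825008 -204.47079018  105.38909933] [-5.10185515e-01  8.60063455e-01 -9.24291852e-04  8.59640546e-04] [-8.18318642e-02  4.18354341e-01 -2.88002238e-01  6.74989839e-04
 -8.61967890e-01 -4.18601315e-01] [0.74519539 0.46383052 6.4920619 ] [ 0.1136937   0.06138234 -0.06165716] 10.6333 11.152310377099623
```

step_arm(
  series=[
    [0,0,0,0,0,-0.05],
    [0,0,0,0,0,-0.1],
    [0,0,0,0,0,-0.15],
    [0,0,0,0,0,-0.2],
    [0,0,0,0,0,-0.25],
    [0,0,0,0,0,-0.3],
    [0,0,0,0,0,-0.35],
    [0,0,0,0,0,-0.4],
    [0,0,0,0,0,-0.45],
    [0,0,0,0,0,-0.5],
    [0,0,0,0,0,-0.5],
    [0,0,0,0,0,-0.5],
  ],
)

```text
clock: 11.63
position: [535.9, -204.0, 105.4]
ee_rot: [-0.142, 0.99, -0.0, 0.001]
contact_force: [0.1, 1.9, 7.2]
gripper_width: 10.9
```

```bash
python3 - <<'E'
from h import *
s=arm.read_state(); q=s["ee_rot"]; print(s["position"],2*np.degrees(np.arctan2(q[1],q[0]))-90,s["joints"],s["contact_force"],s["wrist_torque"],s["clock"],s["gripper_width"]); grab("l",("wrist",))
crop("l","wrist",220,200,420,350,4,"l5")
E
```

```text
[ 535.88042209 -203.99184621  105.38397727] 106.33758569174779 [-8.13381478e-02  4.18021640e-01 -2.88294368e-01 -9.74973298e-05
 -8.62860782e-01 -1.20425018e+00] [0.06309844 1.87991559 7.20972684] [ 0.61762446  0.25702057 -0.15398785] 11.6333 10.928305881284073
```

View pics/l5.png

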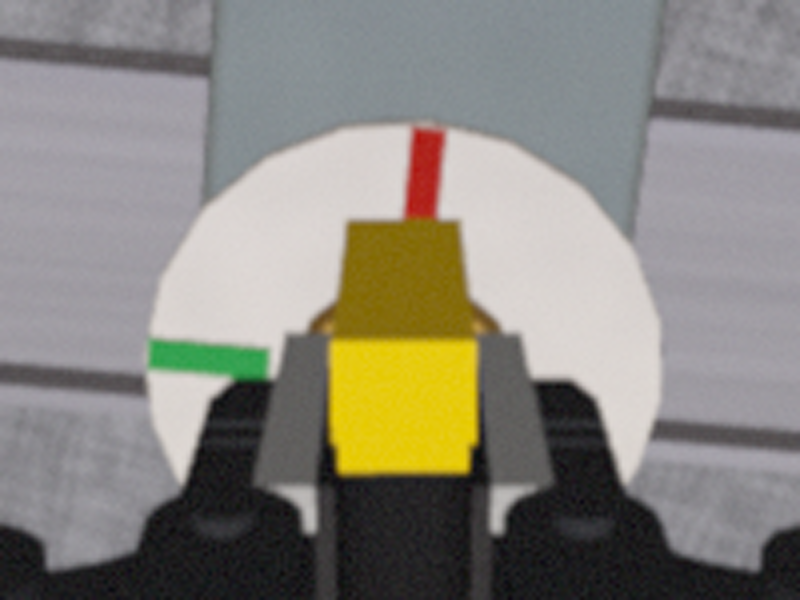

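The wing now points almost at the red line, about 5° short. Nudging until the torque rises.

step_arm(
  series=[
    [0,0,0,0,0,-0.03],
    [0,0,0,0,0,-0.06],
    [0,0,0,0,0,-0.06],
    [0,0,0,0,0,-0.06],
  ],
)

```text
clock: 12.02
position: [535.9, -203.9, 105.4]
ee_rot: [-0.095, 0.995, -0.0, 0.001]
contact_force: [-1.0, 2.4, 6.6]
gripper_width: 10.9
```

```bash
python3 - <<'E'
from h import *
s=arm.read_state(); q=s["ee_rot"]; print(s["position"],2*np.degrees(np.arctan2(q[1],q[0]))-90,s["contact_force"],s["wrist_torque"],s["clock"],s["gripper_width"])
E
```

```text
[ 535.8608473  -203.91250165  105.35807701] 100.94235609615868 [-0.97036851  2.35687244  6.64370759] [ 0.74160204  0.26330179 -0.06154653] 12.0167 10.933378858896548
```

step_arm(
  series=[
    [0,0,0,0,0,-0.02],
    [0,0,0,0,0,-0.04],
    [0,0,0,0,0,-0.04],
    [0,0,0,0,0,-0.04],
  ],
)

```text
clock: 12.35
position: [535.9, -204.0, 105.4]
ee_rot: [-0.068, 0.998, -0.001, 0.0]
contact_force: [-1.8, 2.5, 6.9]
gripper_width: 11.0
```

```bash
python3 - <<'E'
from h import *
s=arm.read_state(); q=s["ee_rot"]; print(s["position"],2*np.degrees(np.arctan2(q[1],q[0]))-90,s["contact_force"],s["wrist_torque"],s["clock"],s["gripper_width"]); grab("m",("wrist",))
crop("m","wrist",220,200,420,350,4,"m5")
E
```

```text
[ 535.87863229 -203.95439423  105.44131504] 97.77687182037693 [-1.75124477  2.45333627  6.93917542] [0.80826804 0.34194237 1.652665  ] 12.35 10.965331750105621
```

View pics/m5.png

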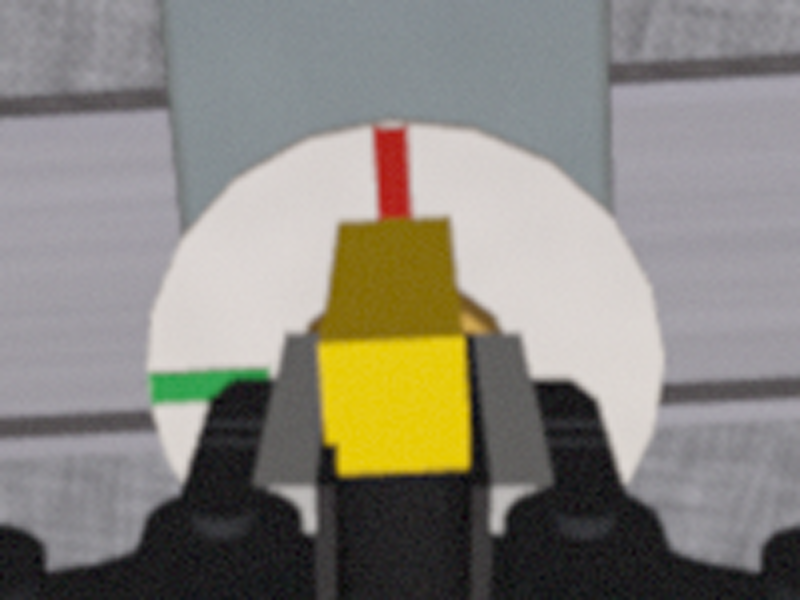

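The torque jumped to 1.65 N m and the wing is parallel to the red line, so it is seated. Backing off a quarter turn.

step_arm(
  series=[
    [0,0,0,0,0,0.06],
    [0,0,0,0,0,0.12],
    [0,0,0,0,0,0.18],
    [0,0,0,0,0,0.24],
    [0,0,0,0,0,0.3],
    [0,0,0,0,0,0.36],
    [0,0,0,0,0,0.42],
    [0,0,0,0,0,0.48],
    [0,0,0,0,0,0.54],
    [0,0,0,0,0,0.6],
    [0,0,0,0,0,0.6],
  ],
)

```text
clock: 13.32
position: [536.2, -204.5, 105.4]
ee_rot: [-0.512, 0.859, -0.001, 0.001]
contact_force: [0.5, 0.3, 5.1]
gripper_width: 11.1
```

step_arm(
  series=[
    [0,0,0,0,0,0.06],
    [0,0,0,0,0,0.12],
    [0,0,0,0,0,0.18],
    [0,0,0,0,0,0.24],
    [0,0,0,0,0,0.3],
    [0,0,0,0,0,0.36],
    [0,0,0,0,0,0.4],
    [0,0,0,0,0,0.42],
    [0,0,0,0,0,0.42],
    [0,0,0,0,0,0.42],
  ],
)

```text
clock: 14.15
position: [536.8, -204.6, 105.4]
ee_rot: [0.761, -0.648, 0.002, -0.001]
contact_force: [1.0, -0.2, 5.4]
gripper_width: 10.8
```

```bash
python3 - <<'E'
from h import *
s=arm.read_state(); q=s["ee_rot"]; print(s["position"],2*np.degrees(np.arctan2(q[1],q[0]))-90,s["contact_force"],s["wrist_torque"],s["clock"],s["gripper_width"]); grab("n",("wrist","side","top"))
crop("n","wrist",220,200,420,350,4,"n5"); crop("n","side",310,220,450,400,4,"n6"); crop("n","top",190,230,360,360,4.5,"n7")
E
```

```text
[ 536.76940527 -204.57931043  105.39819384] -170.8330330428282 [ 0.95568346 -0.19901226  5.43140243] [-0.06662846 -0.24733214  0.14067301] 14.15 10.832168425254435
```

View pics/n5.png

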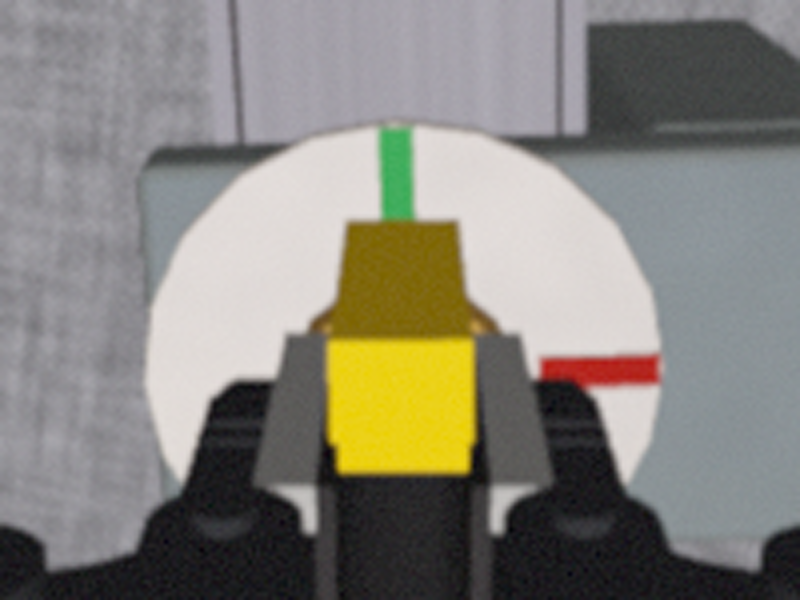

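View pics/n7.png

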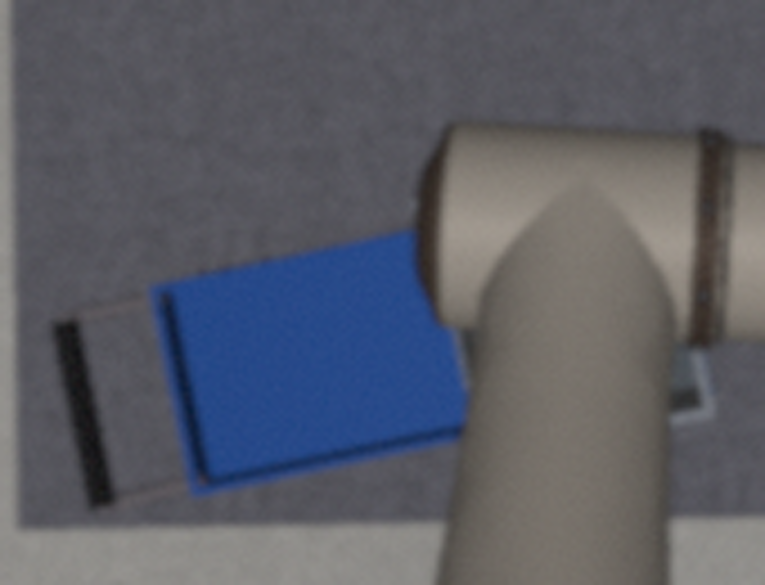

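The yellow pointer (crop (400,280)) lines up with the green line (397,170) within about 2°. The tray is flat and empty. I'll let it settle, then hand in.

step_arm(
  series=[
    [0,0,0,0,0,0],
    [0,0,0,0,0,0],
    [0,0,0,0,0,0],
    [0,0,0,0,0,0],
    [0,0,0,0,0,0],
    [0,0,0,0,0,0],
  ],
)

```text
clock: 14.8
position: [536.8, -204.6, 105.4]
ee_rot: [0.761, -0.648, 0.002, -0.001]
contact_force: [1.8, -0.7, 5.7]
gripper_width: 11.1
```

```bash
python3 - <<'E'
from h import *
s=arm.read_state(); q=s["ee_rot"]; print(2*np.degrees(np.arctan2(q[1],q[0]))-90,np.abs(s["joint_vel"]).max(),s["wrist_torque"],s["gripper_width"],s["clock"]); print(arm.job_done())
E
```

```text
-170.83270645291802 0.0015338012105016172 [-0.02886901 -0.2122568   0.05593353] 11.146426712967147 14.8
the job is handed in; nothing more can be done
None
```

The job is handed in at 14.8 s, with all the asked-for steps done; the simulator gave no verdict.

- **Tray:** I tipped it by the handle to about 0.8 rad. A fresh top view showed all five caps on the hopper floor. I lowered the tray and released it. Later pictures show it flat and empty.
- **Thumbscrew:** I turned it clockwise until the torque jumped from about 0.1 to 1.65 N m with the pointer in line with the red line. I then backed it off a quarter turn.
- **Last checks:** The pointer is within about 2° of the green line. The jaws are closed on the wing at 11.1 mm and the arm is at rest (joint speeds below 0.002 rad/s).
- **Disagreements and gaps:**
  - The jaws slipped about 3° on the wing at the seat, and I allowed for that when backing off.
  - The gripper reads about 11–12 mm on both the 12 mm wing and the 14 mm bar. The grip force itself can't be read.
  - The arm hid most of the hopper in the last top view, so the caps were last seen in it just after the tray came down.
  - I made no final check of the rack, bottle and jar, but the arm moved above them and felt no unexpected contact.

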